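Wiggle-test three clipped filters and pull the slack one

TASK

One of the three spring clips in the filter rack has gone slack. Going from the left filter to the middle to the right one (as seen from the robot), take each by its white tab and gently rock it fore and aft (towards and away from the robot, square to the glass) to feel whether it is held firmly; then lift the filter out of the slack clip and stand it upright, foot fully down, in the slot of the red stand. Do not force or pull up the firmly held ones, do not drop any glass, and leave everything else alone.

Things in the scene. Friction and masses are not known exactly. Their poses are not given: they have to be found in the camera images.
- rack: Fixed aluminium rack, base plate 125 (x) x 300 (y) x 12 mm, with three spring clips at y = +100 (robot's left), 0, -100 mm. Each pinches a filter's foot along x between a rigid dark cheek (+x side) and a sprung steel jaw (-x side), both 30 mm tall. Spring housings reach x = -64 mm, 40 mm up. Origin: underside, in the pinching plane. Yaw up to 0.35 rad either way.
- clip_1 (a point): Floor of the left clip, where the foot stands, 12 mm above the table. One clip of the three, any of them, is slack (pinches with about 1 N, the others about 20 N); all look alike.
- clip_2 (a point): Floor of the middle clip. Rocking a filter 3.5 mm at its tab along the rack's x meets about 6 to 9 N each way in a firm clip, 1 to 3 N in the slack one (friction at the gripping pads included). A compliant arm moves the tab less than commanded.
- clip_3 (a point): Floor of the right clip. Rocking the tab 3 to 4 mm each way, or to about 6 N, is a good wiggle; over about 12 N at the tab can overload the glass (over 50 N between filter and rack is forcing).
- filter_1: The left filter (robot's view), 113 mm tall, 70 g, upright in its clip. Origin: centre of the foot's underside; x, y as the rack's, z up. Foot 6 (x) x 30 (y) x 34 (z) mm, lower 28 mm in the clip. Green glass disc in a black ring above, facing x, 59 mm across, 7 thick, centre 60 up. White tab on top, 85 to 113 mm up. Pulled straight up; 35 mm clears the clip, 135 mm the other filters.
- filter_2: The middle filter, same as the left one.
- filter_3: The right filter, same as the left one.
- filter_1_tab (a point): Centre line of the left filter's white grip tab, 103 mm above the foot's underside. Tab 10 (x) x 16 (y) x 28 (z) mm, 85 to 113 mm up; best pinched across y, fingertips no lower than 84 mm up.
- filter_2_tab (a point): Centre line of the middle filter's white grip tab, 103 mm above the foot's underside. Tab 10 (x) x 16 (y) x 28 (z) mm, 85 to 113 mm up; best pinched across y, fingertips no lower than 84 mm up.
- filter_3_tab (a point): Centre line of the right filter's white grip tab, 103 mm above the foot's underside. Tab 10 (x) x 16 (y) x 28 (z) mm, 85 to 113 mm up; best pinched across y, fingertips no lower than 84 mm up.
- stand: Fixed red reject stand, a block 70 (x) x 90 (y) x 32 (z) mm with one slot for a filter's foot, on the left or on the right of the rack. Origin: centre of the underside, z up.
- stand_slot (a point): Centre of the slot's mouth, on the stand's top (32 mm up). The slot is 10 mm wide (stand's x), 38 mm long (stand's y), 22 mm deep, lightly chamfered, floor 10 mm above the table. A filter's foot fits with its 30 mm side along the slot, either way round.
- mirror_mount: Loose matte black mirror mount, 45 x 60 x 67 mm, on the side of the rack where the red stand is not. Leave it alone. Origin: underside centre.
- spacer_tube: Loose brass tube standing upright, 30 mm across, 45 mm tall. Leave it alone. Origin: underside centre.
- align_disc: Loose yellow plastic disc lying flat, 50 mm across, 8 mm thick. Leave it alone. Origin: underside centre.
- photodiode: Loose gold-tinted round photodiode housing, 38 mm across, 39 mm tall. Leave it alone. Origin: underside centre.
- driver: Loose screwdriver lying flat, 160 mm long. Leave it alone. Origin: underside centre.
- post_holder: Loose post holder, dark steel foot 56 mm across, 78 mm tall. Leave it alone. Origin: underside centre.

How it is judged:
By the outcome, as a careful person would: the job done as asked, in the order asked, and still so for the second after the job is handed in, with the robot touching nothing.
It also fails if it takes over 70 s, if anything falls off the work surface, if the arm or the gripper's body presses on something with over 40 N, if the wrist force passes 120 N, or if a joint passes its speed limit or range.

ROBOT

A 7-joint arm with a two-finger parallel gripper is mounted at the origin on the work surface. World frame = base frame: x ahead of the robot, y to its left, z up, the work surface at z = 0. Lengths are in mm, angles in rad, forces in N, time in s.
With the tool pointing down it reaches from about 425 to 875 mm from the base axis. Payload 9.9 kg.
Tool frame: the origin (TCP) lies midway between the tips of the shut fingers; the grasp point (between the pads) lies 19 mm behind it; z points along the fingers, y is the line along which they close (so a half turn about z gives the same grasp; the last joint's range is limited). The gripper opens to 85 mm and grips with 20 to 120 N. Pads are 22 mm wide; open, the fingers measure 114 mm over their backs; the gripper's body (76 mm by 85 mm) begins 54 mm behind the grasp point. The pads swing forward as they close: fully open they stand 13 mm farther back than shut.
Start: joints at [1.051, 0.576, 0.025, 1.437, -0.015, 1.129, -0.057], TCP at [284.946, -611.911, 231.289] pointing down, gripper open.
Joint ranges: [-2.76, 2.76], [-0.34, 2.15], [-1.52, 1.57], [0.19, 2.46], [-1.09, 4.23], [0.17, 1.99], [-2.82, 2.82]. Speed limits (rad/s): [2.22, 2.22, 3.01, 3.01, 3.14, 3.14, 3.14].

INTERFACE

Orientations are given as a rotation vector (axis times angle).
In Python, from station import bot gives the robot as it stands.
- The arm moves only by the shell command python3 -m inch 'ROWS' [FORCE]. ROWS is JSON, a list of rows, each a list of 5 numbers: the shift along the tool's x, y, z in cm, then the turn about the tool's z in degrees, then the opening, from 0 (shut) to 1 (fully open). In form: [[tx, ty, tz, yaw, grip], ...]. A call has 1 to 12 rows; each row shifts and turns the commanded pose from where the row before left it, along the tool's axes as they then stand; what a row does not reach is not made up. A row lasts 1/12 s, in which the tool goes at most 41.7 mm and 7.16 degrees, less where a joint would pass 70% of its speed; a pose out of reach is approached as far as the arm can. A call with a gripper value outside its range is refused whole. The fingers move at their own pace and stop on an object; FORCE is the grip in N (left out, the last holds). Time passes only in rows, so rows that do not move let the fingers close. It gives the time, the measured TCP pose, the force, the opening and the grip force at its end, in the units of the state.
- bot.get_state(): the state, without advancing time (a new reading comes with each control period).
- bot.read_camera(name): name is "side" or "top" or "wrist"; returns a dict with "pixels" (420x560x3 uint8, red, green, blue), "z_map" (420x560 float32, mm along the optical axis (not along the pixel's ray), 0 where there is no reading), "K" (3x3 intrinsics, pixels), "world_from_camera" (4x4, takes a point from camera to world coordinates). Camera axes: x right, y up, looking along -z (the intrinsics and any distortion apply to the point x, -y, -z); pixel columns grow to the right and rows downward; lengths in mm; the calibration is good to about 2 mm. A picture is of the moment at which its call begins.
- bot.close_job(): hands the job in; it is judged then, once.
The state is a dict: "time_s": time; "qpos": joint angles; "qd": joint speeds; "tau": joint torques, N m; "tcp_pos": TCP position; "tool_rot": TCP orientation; "contact_force": force on the tool from outside, world axes, zero at the start; "wrist_torque": the same for the moment, N m; "gripper_width": finger opening in mm; "gripper_force": force on a finger pad.
Only numpy, scipy, OpenCV 4.12 (cv2) and the standard library are available. Lean on these libraries where they do the work, as an engineer would, in place of code of your own. Each camera call takes 0.05 s, during which the arm holds its last target. There are 200 camera calls.

## Working session

There is one attempt and no reset: what is moved stays moved. The work goes in short steps, Python scripts to look and compute and a shell command to move; the robot and the scene stay as the last step left them, time stands still between calls to the robot, and variables do not carry over. Pictures are saved under pics/ and viewed, at most 10 in all, crops included, and the job is handed in when it is done.

```bash
ls; mkdir -p pics; cat > h.py <<'E'
import numpy as np, cv2
from station import bot
def snap(n):
    c=bot.read_camera(n); np.savez(f'/tmp/{n}.npz',**c); return c
def load(n): return dict(np.load(f'/tmp/{n}.npz'))
def ray(c,u,v):
    K=c['K'];T=c['world_from_camera']
    d=np.array([(u-K[0,2])/K[0,0],-(v-K[1,2])/K[1,1],-1.])
    return T[:3,3],T[:3,:3]@d
def onz(c,u,v,z):
    o,d=ray(c,u,v); return o+d*(z-o[2])/d[2]
def cloud(c):
    K=c['K'];T=c['world_from_camera'];z=c['z_map']
    v,u=np.mgrid[:z.shape[0],:z.shape[1]]
    p=np.stack([(u-K[0,2])/K[0,0]*z,-(v-K[1,2])/K[1,1]*z,-z],-1)
    return p@T[:3,:3].T+T[:3,3]
E
python3 - <<'E'
from h import *
s=bot.get_state();print(s)
for n in ['top','side']:
    c=snap(n);cv2.imwrite(f'pics/{n}0.png',c['pixels'][...,::-1]);print(c['K'],c['world_from_camera'],[k for k in c])
E
```

```text
pics
{'time_s': 0.0, 'qpos': array([ 1.05117911,  0.57652496,  0.02484459,  1.43790896, -0.01498669,
        1.12900761, -0.05647889]), 'qd': array([-0.00014419, -0.00166269, -0.00059765, -0.00024683,  0.00020233,
        0.00054291,  0.00135454]), 'tau': array([-1.08616969e-03, -7.65769958e+01,  2.24969834e+00, -2.85983473e+01,
        1.50920899e-02,  1.28119782e-02,  5.07149480e-05]), 'tcp_pos': array([ 284.76023538, -611.49050176,  230.44714927]), 'tool_rot': array([-3.06571602e+00, -6.78921805e-01,  7.15826088e-04]), 'contact_force': array([-0.57512695, -0.85691634,  0.195737  ]), 'wrist_torque': array([-0.03076386, -0.003424  ,  0.01611479]), 'gripper_force': 0.0, 'gripper_width': 84.95410446825363}
[[544.748948     0.         279.04930542]
 [  0.         544.748948   220.23954452]
 [  0.           0.           1.        ]] [[-3.48811499e-02  9.73724144e-01 -2.25043544e-01  3.62177047e+02]
 [-9.99375931e-01 -3.27291777e-02  1.32871668e-02 -3.99099484e+00]
 [ 5.57254491e-03  2.25366573e-01  9.74258105e-01  1.23828043e+03]
 [ 0.00000000e+00  0.00000000e+00  0.00000000e+00  1.00000000e+00]] ['pixels', 'z_map', 'K', 'world_from_camera']
[[400.14498759   0.         281.98300542]
 [  0.         400.14498759 212.39015071]
 [  0.           0.           1.        ]] [[-9.25413220e-01  2.67862149e-01 -2.68067604e-01  3.23939174e+02]
 [-3.78764965e-01 -6.31111037e-01  6.76931282e-01  7.05450749e+02]
 [ 1.21438444e-02  7.27975774e-01  6.85495295e-01  8.22126763e+02]
 [ 0.00000000e+00  0.00000000e+00  0.00000000e+00  1.00000000e+00]] ['pixels', 'z_map', 'K', 'world_from_camera']
```

View pics/top0.png

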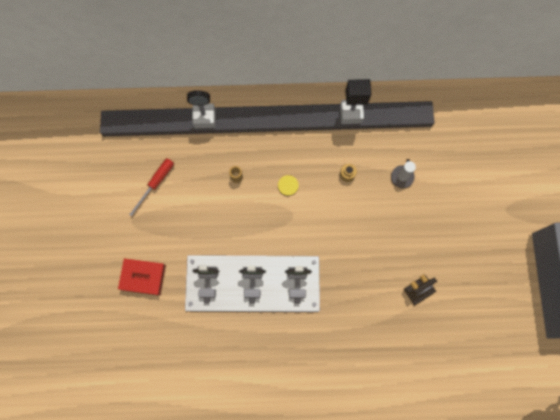

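View pics/side0.png

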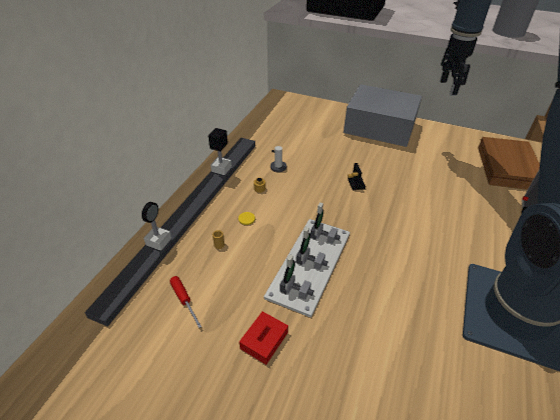

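The top view shows the rack around (253,284), with filters at (206,270), (252,270) and (298,270). The red stand is at (141,277) with its slot visible, and the mirror mount is at (420,290). The side view agrees: red stand at (264,338), rack at (308,265).

```bash
python3 - <<'E'
from h import *
c=load('top');P=cloud(c);im=c['pixels'];hsv=cv2.cvtColor(im,cv2.COLOR_RGB2HSV)
def rect(c,m,z,name):
    n,l,st,_=cv2.connectedComponentsWithStats(m.astype(np.uint8))
    k=1+np.argmax(st[1:,4]);cs,_=cv2.findContours((l==k).astype(np.uint8),0,2)
    pts=max(cs,key=cv2.contourArea)[:,0].astype(float)
    w=np.array([onz(c,u,v,z)[:2] for u,v in pts],np.float32)
    r=cv2.minAreaRect(w);print(name,r);return r
red=((hsv[...,0]<8)|(hsv[...,0]>172))&(hsv[...,1]>150)
H,W=red.shape;v,u=np.mgrid[:H,:W]
hz=(P[...,2]>24)&(P[...,2]<40)
rect(c,red&(u<175)&(v>250)&hz,32,'stand top')
pl=(abs(P[...,2]-12)<6)&(hsv[...,1]<60)&(u>150)&(u<340)&(v>230)&(v<330)
rect(c,pl,12,'plate')
box=(u>180)&(u<330)&(v>245)&(v<320)&(P[...,2]>90)
n,l,st,ce=cv2.connectedComponentsWithStats(box.astype(np.uint8))
for k in range(1,n):
    q=P[l==k];print(st[k],ce[k],q.mean(0),q.max(0)); print(np.c_[np.argwhere(l==k)[:,::-1],q.round(),im[l==k]][:12].astype(int).tolist())
# slot: dark in red
s=(u>125)&(u<158)&(v>266)&(v<288)&(im[...,0]<110)
rect(c,s,32,'slot')
E
```

```text
stand top ((523.7769775390625, 289.55328369140625), (92.14893341064453, 70.14462280273438), 80.43280029296875)
plate ((502.18524169921875, 43.29206848144531), (299.3008117675781, 123.76651763916016), 88.02091979980469)
[194 246   1   1   1] [194. 246.] [ 362.17704674   -3.99099484 1238.28042647] [ 362.17704674   -3.99099484 1238.28042647]
[[194, 246, 362, -4, 1238, 217, 178, 130]]
[219 247   1   1   1] [219. 247.] [ 362.17704674   -3.99099484 1238.28042647] [ 362.17704674   -3.99099484 1238.28042647]
[[219, 247, 362, -4, 1238, 208, 170, 124]]
[248 249   1   1   1] [248. 249.] [ 362.17704674   -3.99099484 1238.28042647] [ 362.17704674   -3.99099484 1238.28042647]
[[248, 249, 362, -4, 1238, 210, 173, 127]]
[238 257   1   1   1] [238. 257.] [ 362.17704674   -3.99099484 1238.28042647] [ 362.17704674   -3.99099484 1238.28042647]
[[238, 257, 362, -4, 1238, 221, 216, 210]]
[264 256   1   1   1] [264. 256.] [ 362.17704674   -3.99099484 1238.28042647] [ 362.17704674   -3.99099484 1238.28042647]
[[264, 256, 362, -4, 1238, 218, 210, 199]]
[285 256   2   2   2] [285.5 256.5] [ 362.17704674   -3.
[... 8851 characters left out ...]
 -3.99099484 1238.28042647] [ 362.17704674   -3.99099484 1238.28042647]
[[219, 317, 362, -4, 1238, 205, 168, 123]]
[288 316   1   1   1] [288. 316.] [ 362.17704674   -3.99099484 1238.28042647] [ 362.17704674   -3.99099484 1238.28042647]
[[288, 316, 362, -4, 1238, 203, 166, 120]]
[198 319   1   1   1] [198. 319.] [ 362.17704674   -3.99099484 1238.28042647] [ 362.17704674   -3.99099484 1238.28042647]
[[198, 319, 362, -4, 1238, 212, 173, 125]]Traceback (most recent call last):
  File "<stdin>", line 21, in <module>
  File "<stdin>", line 5, in rect
    return _wrapfunc(a, 'argmax', axis=axis, out=out, **kwds)
    return bound(*args, **kwds)
ValueError: attempt to get argmax of an empty sequence
```

```bash
python3 - <<'E'
from h import *
c=snap('wrist');s=bot.get_state();print(c['K'],c['world_from_camera'],s['tcp_pos'])
E
```

```text
[[309.85460262   0.         279.70072136]
 [  0.         309.85460262 214.31354115]
 [  0.           0.           1.        ]] [[ 4.22880707e-01  8.65369256e-01  2.68901392e-01  3.52305567e+02]
 [-9.06184658e-01  4.04202605e-01  1.24296497e-01 -5.79951831e+02]
 [-1.12827599e-03 -2.96236906e-01  9.55113827e-01  3.72944420e+02]
 [ 0.00000000e+00  0.00000000e+00  0.00000000e+00  1.00000000e+00]] [ 284.81416233 -611.60983763  230.66555272]
```

```bash
python3 -m inch '[[0,0,0,6.74,1],[0,0,0,6.74,1],[0,0,0,6.74,1],[0,0,0,6.74,1],[0.85,-3.16,0,0,1],[0.85,-3.16,0,0,1],[0.85,-3.16,0,0,1],[0.85,-3.16,0,0,1],[0.85,-3.16,0,0,1],[0.85,-3.16,0,0,1],[0.85,-3.16,0,0,1],[0.85,-3.16,0,0,1]]'
python3 -m inch '[[0.85,-3.16,0,0,1],[0.85,-3.16,0,0,1],[0.85,-3.16,0,0,1],[0.85,-3.16,0,0,1],[0.85,-3.16,0,0,1],[0.85,-3.16,0,0,1],[0.85,-3.16,0,0,1],[0.85,-3.16,0,0,1],[0.85,-3.16,0,0,1],[0.85,-3.16,0,0,1],[0.85,-3.16,0,0,1],[0.85,-3.16,0,0,1]]'
python3 -m inch '[[0.85,-3.16,0,0,1],[0.85,-3.16,0,0,1],[0.85,-3.16,0,0,1],[0.85,-3.16,0,0,1],[0,0,0,0,1],[0,0,0,0,1],[0,0,0,0,1],[0,0,0,0,1]]'
python3 - <<'E'
from h import *
c=snap('wrist');s=bot.get_state();print(s['tcp_pos'],s['tool_rot'],s['contact_force']);cv2.imwrite('pics/w1.png',c['pixels'][...,::-1])
E
```

```text
time_s: 1.15
tcp_pos: [361.8, -360.0, 231.2]
tool_rot: [-3.141, 0.055, 0.0]
contact_force: [1.1, -0.2, -0.3]
gripper_width: 85.6
gripper_force: 0.0
time_s: 2.15
tcp_pos: [476.9, 15.4, 231.3]
tool_rot: [3.141, -0.055, 0.0]
contact_force: [-0.3, -0.6, -0.8]
gripper_width: 85.5
gripper_force: 0.0
time_s: 2.82
tcp_pos: [514.9, 137.6, 231.2]
tool_rot: [3.14, -0.057, -0.001]
contact_force: [-0.1, 0.6, -0.7]
gripper_width: 85.3
gripper_force: 0.0
[515.00864993 137.54209469 231.32893179] [ 3.14048941e+00 -5.74599875e-02 -2.58665814e-04] [ 0.54175946 -0.24691137 -0.42630821]
```

View pics/w1.png

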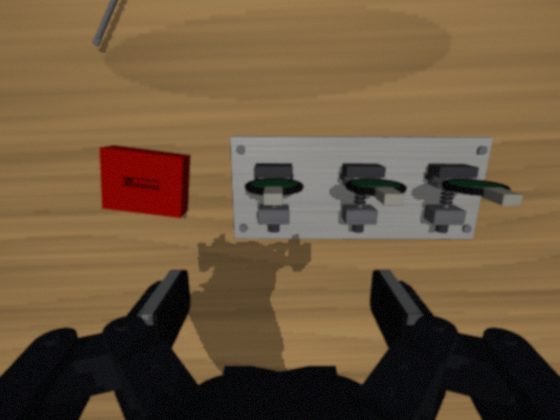

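The wrist view shows the left tab at about (273,196), the middle at (386,199), the right at (508,198), and the stand slot at (142,183). I'll measure these more precisely.

```bash
cat > meas.py <<'E'
from h import *
c=load('wrist');P=cloud(c);im=c['pixels'];hsv=cv2.cvtColor(im,cv2.COLOR_RGB2HSV).astype(int);z=P[...,2]
H,W=z.shape;v,u=np.mgrid[:H,:W]
def rect(m,zz,name):
    n,l,st,_=cv2.connectedComponentsWithStats(m.astype(np.uint8))
    for k in range(1,n):
        if st[k,4]<60: continue
        cs,_=cv2.findContours((l==k).astype(np.uint8),0,2)
        pts=max(cs,key=cv2.contourArea)[:,0].astype(float)
        w=np.array([onz(c,a,b,zz)[:2] for a,b in pts],np.float32)
        r=cv2.minAreaRect(w);print(name,np.round(r[0],1),np.round(r[1],1),round(r[2],2),'z',np.median(z[l==k]).round(1),'uv',st[k].tolist())
roi=(v<260)&(c['z_map']>0)
rect(roi&(z>112)&(z<140)&(hsv[...,1]<70)&(hsv[...,2]>120),125,'tab')
red=((hsv[...,0]<8)|(hsv[...,0]>172))&(hsv[...,1]>150)
rect(roi&red&(z>22)&(z<42),32,'stand')
g=im[...,0].astype(int)
b=roi&(u>115)&(u<172)&(v>168)&(v<198)&(g<95)
rect(b,32,'slot')
rect(roi&(abs(z-12)<5)&(hsv[...,1]<60)&(hsv[...,2]>90),12,'plate')
E
python3 meas.py
```

```text
tab [526.2 142.3] [14.9  7.7] 87.95 z 124.8 uv [264, 194, 19, 10, 179]
tab [521.3  42.7] [14.8  8.6] 87.95 z 124.8 uv [384, 195, 20, 11, 195]
tab [517.8 -55.9] [14.3  8.6] 87.95 z 124.8 uv [503, 195, 20, 11, 191]
stand [525.7 290.6] [92.3 71. ] 80.6 z 31.7 uv [100, 147, 85, 71, 4883]
slot [525.8 291.9] [37.8 10.1] 79.5 z 20.9 uv [124, 177, 35, 12, 162]
plate [504.8  45.2] [298.3 124. ] 87.9 z 11.9 uv [230, 136, 263, 103, 16899]
```

```bash
python3 -m inch '[[0.26,-0.12,1.4,0,0.7],[0.26,-0.12,1.4,0,0.6],[0.26,-0.12,1.4,0,0.5],[0.25,-0.13,1.4,0,0.5],[0,0,1.4,0,0.5],[0,0,1.4,0,0.5],[0,0,1.4,0,0.5],[0,0,0,0,0.5],[0,0,0,0,0.5],[0,0,0,0,0.5]]' 30
python3 - <<'E'
from h import *
c=snap('wrist');s=bot.get_state();print(s['tcp_pos'],s['gripper_width']);cv2.imwrite('pics/w2.png',c['pixels'][...,::-1])
E
```

```text
time_s: 3.7
tcp_pos: [526.0, 143.0, 134.1]
tool_rot: [-3.141, 0.056, -0.001]
contact_force: [0.3, 0.3, 0.2]
gripper_width: 42.6
gripper_force: 0.0
[526.18906142 143.20878584 134.30389864] 42.25173508304815
```

View pics/w2.png

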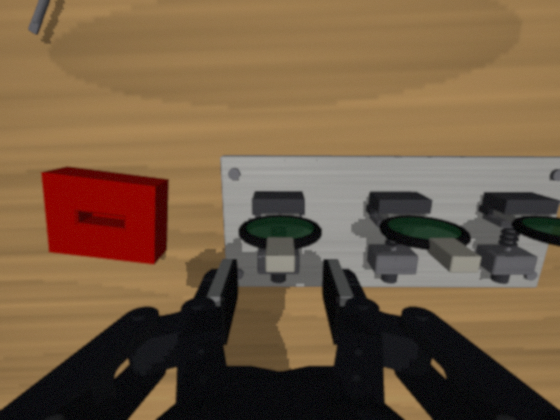

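The left tab, at about (280,255), sits midway between the fingers, which are at 230 and 335. The aim is good, so I'll re-measure and go down.

```bash
python3 meas.py 2>&1 | grep -E "tab|slot|stand"
python3 -m inch '[[0,0,0.9,0,0.5],[0,0,0.9,0,0.5],[0,0,0.9,0,0.5],[0,0,0.9,0,0.5],[0,0,0,0,0.5],[0,0,0,0,0.3]]' 30
```

```text
tab [529.4 142.7] [14.5  1.8] 88.0 z 124.7 uv [266, 256, 28, 4, 111]
tab [525.9  42.7] [14.6  1.8] 88.0 z 124.9 uv [453, 256, 28, 4, 84]
stand [526.1 290.1] [93.3 72. ] 80.77 z 31.7 uv [41, 171, 119, 89, 8779]
slot [552.5 252.7] [40.7 15.5] 80.51 z 15.4 uv [116, 174, 52, 24, 486]
time_s: 4.25
tcp_pos: [525.1, 143.4, 96.4]
tool_rot: [3.141, -0.054, -0.003]
contact_force: [0.3, -0.2, -0.8]
gripper_width: 32.1
gripper_force: 0.0
```

```bash
python3 -m inch '[[0,0.08,-0.2,0,0.3],[0,0,0,0,0.25],[0,0,0,0,0.2],[0,0,0,0,0.17],[0,0,0,0,0.14],[0,0,0,0,0.1],[0,0,0,0,0.1],[0,0,0,0,0.1]]' 30
```

```text
time_s: 4.92
tcp_pos: [526.0, 142.8, 99.9]
tool_rot: [-3.141, 0.055, -0.002]
contact_force: [-0.7, 0.6, 6.6]
gripper_width: 15.5
gripper_force: 29.8
```

```bash
python3 -m inch '[[0,0,-0.1,0,0.1],[0,0,-0.05,0,0.1],[0,0,0,0,0.1]]'
python3 -m inch '[[0.1,0,0,0,0.1],[0.1,0,0,0,0.1],[0,0,0,0,0.1],[0,0,0,0,0.1]]'
```

```text
time_s: 5.17
tcp_pos: [525.5, 142.8, 100.1]
tool_rot: [3.141, -0.054, -0.001]
contact_force: [3.9, 1.9, -15.1]
gripper_width: 15.6
gripper_force: 30.1
time_s: 5.5
tcp_pos: [526.1, 142.7, 100.1]
tool_rot: [3.141, -0.054, -0.005]
contact_force: [-2.9, 3.5, -17.1]
gripper_width: 15.0
gripper_force: 29.8
```

```bash
python3 -m inch '[[0,0,0.06,0,0.1],[0,0,0.06,0,0.1],[0,0,0,0,0.1],[0,0,0,0,0.1]]'
python3 -m inch '[[0.1,0,0,0,0.1],[0.05,0,0,0,0.1],[0,0,0,0,0.1],[0,0,0,0,0.1]]'
```

```text
time_s: 5.83
tcp_pos: [526.5, 142.7, 100.0]
tool_rot: [3.141, -0.054, -0.003]
contact_force: [-6.4, 2.7, -4.8]
gripper_width: 15.3
gripper_force: 31.3
time_s: 6.17
tcp_pos: [527.1, 142.7, 100.0]
tool_rot: [3.141, -0.054, -0.005]
contact_force: [-8.9, 3.7, -0.6]
gripper_width: 15.4
gripper_force: 31.7
```

```bash
python3 -m inch '[[-0.1,0,0,0,0.1],[-0.1,0,0,0,0.1],[-0.1,0,0,0,0.1],[-0.05,0,0,0,0.1],[0,0,0,0,0.1],[0,0,0,0,0.1]]'
python3 -m inch '[[-0.1,0,0,0,0.1],[-0.05,0,0,0,0.1],[0,0,0,0,0.1],[0,0,0,0,0.1]]'
```

```text
time_s: 6.67
tcp_pos: [526.1, 142.8, 100.0]
tool_rot: [-3.141, 0.055, -0.001]
contact_force: [-0.5, 2.4, -4.4]
gripper_width: 15.6
gripper_force: 31.2
time_s: 7.0
tcp_pos: [525.3, 142.8, 100.0]
tool_rot: [-3.141, 0.055, -0.004]
contact_force: [4.5, 1.8, -7.1]
gripper_width: 15.6
gripper_force: 31.0
```

```bash
python3 -m inch '[[-0.1,0,0.03,0,0.1],[-0.05,0,0,0,0.1],[0,0,0,0,0.1],[0,0,0,0,0.1]]'
python3 -m inch '[[0.1,0,0,0,0.1],[0.1,0,0,0,0.1],[0.1,0,0,0,0.1],[0,0,0,0,0.1],[0,0,0,0,0.1]]'
```

```text
time_s: 7.33
tcp_pos: [524.8, 142.9, 100.0]
tool_rot: [-3.14, 0.055, -0.006]
contact_force: [6.4, 1.5, -6.9]
gripper_width: 15.3
gripper_force: 31.0
time_s: 7.75
tcp_pos: [525.9, 142.8, 99.9]
tool_rot: [-3.141, 0.055, -0.001]
contact_force: [0.9, 1.3, 5.9]
gripper_width: 15.2
gripper_force: 32.5
```

```bash
python3 -m inch '[[0,0,0,0,0.2],[0,0,0,0,0.35],[0,0,0,0,0.5],[0,0,0,0,0.5],[0,0,-1.5,0,0.5],[0,0,-1.5,0,0.5],[0,0,-1.5,0,0.5]]'
python3 -m inch '[[0,2.5,0,0,0.5],[0,2.5,0,0,0.5],[0,2.5,0,0,0.5],[0,2.5,0,0,0.5],[0,0,0,0,0.5],[0,0,0,0,0.5],[0,0,1.5,0,0.5],[0,0,1.5,0,0.5],[0,0,1.45,0,0.5],[0,0,0,0,0.4],[0,0,0,0,0.3]]'
```

```text
time_s: 8.33
tcp_pos: [525.1, 142.4, 144.5]
tool_rot: [3.141, -0.055, -0.002]
contact_force: [0.4, 0.2, 0.1]
gripper_width: 42.6
gripper_force: 0.0
time_s: 9.25
tcp_pos: [521.6, 43.8, 99.4]
tool_rot: [-3.141, 0.052, 0.003]
contact_force: [-0.4, -0.4, -0.1]
gripper_width: 26.3
gripper_force: 0.0
```

```bash
python3 -m inch '[[0,0.09,0,0,0.28],[0,0,0,0,0.25],[0,0,0,0,0.2],[0,0,0,0,0.17],[0,0,0,0,0.14],[0,0,0,0,0.1],[0,0,0,0,0.1],[0,0,0,0,0.1]]' 30
python3 -m inch '[[0.1,0,0,0,0.1],[0.1,0,0,0,0.1],[0,0,0,0,0.1],[0,0,0,0,0.1]]'
```

```text
time_s: 9.92
tcp_pos: [522.7, 42.4, 100.7]
tool_rot: [-3.14, 0.054, -0.003]
contact_force: [-0.7, 1.7, 6.2]
gripper_width: 15.2
gripper_force: 29.5
time_s: 10.25
tcp_pos: [523.2, 42.3, 100.7]
tool_rot: [-3.141, 0.054, 0.002]
contact_force: [-6.4, 1.9, 11.9]
gripper_width: 15.3
gripper_force: 30.3
```

```bash
python3 -m inch '[[0,0,-0.07,0,0.1],[0,0,0,0,0.1],[0,0,0,0,0.1]]'
python3 -m inch '[[0.1,0,0,0,0.1],[0,0,0,0,0.1],[0,0,0,0,0.1]]'
```

```text
time_s: 10.5
tcp_pos: [523.0, 42.3, 100.7]
tool_rot: [-3.141, 0.054, 0.003]
contact_force: [-5.1, 2.7, 6.2]
gripper_width: 15.1
gripper_force: 30.7
time_s: 10.75
tcp_pos: [523.5, 42.3, 100.7]
tool_rot: [-3.141, 0.054, 0.004]
contact_force: [-7.1, 2.7, 8.6]
gripper_width: 15.1
gripper_force: 31.0
```

Firm so far. Now the other way.

```bash
python3 -m inch '[[-0.1,0,0,0,0.1],[-0.1,0,0,0,0.1],[-0.1,0,0,0,0.1],[-0.1,0,0,0,0.1],[0,0,0,0,0.1],[0,0,0,0,0.1]]'
python3 -m inch '[[-0.1,0,0,0,0.1],[-0.1,0,0,0,0.1],[0,0,0,0,0.1],[0,0,0,0,0.1]]'
```

```text
time_s: 11.25
tcp_pos: [522.2, 42.3, 100.8]
tool_rot: [-3.14, 0.054, -0.003]
contact_force: [2.2, 3.0, -0.9]
gripper_width: 15.2
gripper_force: 29.9
time_s: 11.58
tcp_pos: [521.2, 42.3, 100.8]
tool_rot: [-3.14, 0.055, -0.006]
contact_force: [6.8, 2.2, -4.6]
gripper_width: 15.6
gripper_force: 29.4
```

```bash
python3 -m inch '[[0.1,0,0,0,0.1],[0.1,0,0,0,0.1],[0.1,0,0,0,0.1],[0,0,0,0,0.2],[0,0,0,0,0.35],[0,0,0,0,0.5],[0,0,0,0,0.5],[0,0,-1.5,0,0.5],[0,0,-1.5,0,0.5],[0,0,-1.5,0,0.5]]'
python3 -m inch '[[0,2.5,0,0,0.5],[0,2.5,0,0,0.5],[0,2.5,0,0,0.5],[0,2.4,0,0,0.5],[0,0,0,0,0.5],[0,0,0,0,0.5],[0,0,1.5,0,0.5],[0,0,1.5,0,0.5],[0,0,1.5,0,0.5],[0,0,0,0,0.4],[0,0,0,0,0.3]]'
```

```text
time_s: 12.42
tcp_pos: [521.5, 41.3, 145.7]
tool_rot: [3.141, -0.055, -0.002]
contact_force: [0.4, -0.1, 0.2]
gripper_width: 42.5
gripper_force: 0.0
time_s: 13.33
tcp_pos: [518.1, -56.1, 100.1]
tool_rot: [-3.141, 0.052, 0.003]
contact_force: [-0.4, 0.1, 1.0]
gripper_width: 26.0
gripper_force: 0.0
```

```bash
python3 -m inch '[[0,0,0,0,0.28],[0,0,0,0,0.25],[0,0,0,0,0.2],[0,0,0,0,0.17],[0,0,0,0,0.14],[0,0,0,0,0.1],[0,0,0,0,0.1],[0,0,0,0,0.1]]' 30
python3 -m inch '[[0.1,0,0,0,0.1],[0.1,0,0,0,0.1],[0,0,0,0,0.1],[0,0,0,0,0.1]]'
```

```text
time_s: 14.0
tcp_pos: [519.2, -56.6, 101.3]
tool_rot: [-3.141, 0.054, -0.002]
contact_force: [-0.7, 1.4, 7.4]
gripper_width: 15.4
gripper_force: 29.5
time_s: 14.33
tcp_pos: [520.3, -56.7, 101.3]
tool_rot: [-3.141, 0.054, 0.001]
contact_force: [-3.9, 3.3, 10.0]
gripper_width: 15.4
gripper_force: 29.9
```

Softer here. I'll relieve the vertical load and keep rocking.

```bash
python3 -m inch '[[0,0,-0.06,0,0.1],[0.1,0,0,0,0.1],[0.1,0,0,0,0.1],[0,0,0,0,0.1],[0,0,0,0,0.1]]'
python3 -m inch '[[-0.1,0,0,0,0.1],[-0.1,0,0,0,0.1],[-0.1,0,0,0,0.1],[-0.1,0,0,0,0.1],[0,0,0,0,0.1],[0,0,0,0,0.1]]'
python3 -m inch '[[-0.1,0,0,0,0.1],[-0.1,0,0,0,0.1],[-0.1,0,0,0,0.1],[-0.1,0,0,0,0.1],[0,0,0,0,0.1],[0,0,0,0,0.1]]'
```

```text
time_s: 14.75
tcp_pos: [521.9, -56.8, 101.3]
tool_rot: [-3.141, 0.054, 0.002]
contact_force: [-4.5, 2.3, 6.0]
gripper_width: 15.4
gripper_force: 30.3
time_s: 15.25
tcp_pos: [519.4, -57.0, 101.3]
tool_rot: [-3.141, 0.054, -0.002]
contact_force: [1.3, 2.7, 2.2]
gripper_width: 15.4
gripper_force: 29.9
time_s: 15.75
tcp_pos: [514.9, -57.2, 101.3]
tool_rot: [3.141, -0.055, 0.001]
contact_force: [2.5, 0.6, 3.8]
gripper_width: 15.3
gripper_force: 29.8
```

Filter 3 is the slack one: about 2.5 N at 4 mm, against about 7 N at 1 mm for the other two. I'll centre it and lift.

```bash
python3 -m inch '[[0.1,0,0,0,0.1],[0.1,0,0,0,0.1],[0.1,0,0,0,0.1],[0.1,0,0,0,0.1],[0,0,0,0,0.1],[0,0,0,0,0.1]]' 35
python3 -m inch '[[0,0,-0.2,0,0.1],[0,0,-0.3,0,0.1],[0,0,-0.5,0,0.1],[0,0,-0.5,0,0.1]]'
```

```text
time_s: 16.25
tcp_pos: [517.4, -57.2, 101.2]
tool_rot: [3.141, -0.055, -0.004]
contact_force: [-3.2, 0.7, 10.2]
gripper_width: 15.3
gripper_force: 35.8
time_s: 16.58
tcp_pos: [518.3, -57.2, 116.2]
tool_rot: [3.141, -0.055, -0.002]
contact_force: [1.1, -0.2, -1.1]
gripper_width: 14.9
gripper_force: 34.4
```

```bash
python3 -m inch '[[0,0,-0.6,0,0.1],[0,0,-0.8,0,0.1],[0,0,-1.2,0,0.1],[0,0,-1.4,0,0.1],[0,0,-1.5,0,0.1],[0,0,-1.5,0,0.1],[0,0,-1.5,0,0.1],[0,0,-1.5,0,0.1],[0,0,-1.4,0,0.1],[0,0,-1.2,0,0.1],[0,0,-0.8,0,0.1],[0,0,0,0,0.1]]'
python3 - <<'E'
from h import *
c=snap('wrist');s=bot.get_state();print(s['tcp_pos'],s['contact_force']);cv2.imwrite('pics/w3.png',c['pixels'][...,::-1])
E
```

```text
time_s: 17.58
tcp_pos: [519.1, -57.2, 252.0]
tool_rot: [3.141, -0.055, 0.004]
contact_force: [0.8, 0.7, -0.9]
gripper_width: 15.1
gripper_force: 34.5
[518.71350681 -57.12482102 250.85594979] [ 0.29693695  0.34336871 -0.83069541]
```

View pics/w3.png

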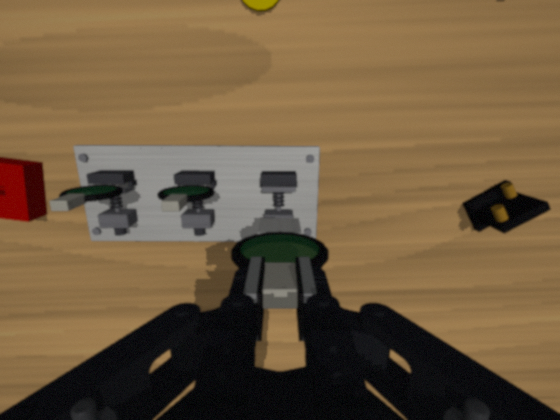

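The filter is held cleanly at (280,260), and clip 3 is empty at (279,190). I'll measure its tilt in the grip from the depth on the disc.

```bash
cat > tilt.py <<'E'
from h import *
from scipy.spatial.transform import Rotation as R
c=load('wrist');s=bot.get_state();P=cloud(c)
L=(P-s['tcp_pos'])@R.from_rotvec(s['tool_rot']).as_matrix()   # tool frame
m=(c['z_map']>0)&(abs(L[...,0])<40)&(abs(L[...,1])<32)&(L[...,2]>-5)&(L[...,2]<70)
im=c['pixels'].astype(int);g=m&(im[...,1]>im[...,0]+8)
for n,mm in (('all',m),('green',g)):
    p=L[mm];
    if len(p)<20: print(n,len(p));continue
    A=np.c_[p[:,1:],np.ones(len(p))];w=np.ones(len(p),bool)
    for _ in range(6):
        k,*_=np.linalg.lstsq(A[w],p[w,0],rcond=None);r=p[:,0]-A@k;w=abs(r)<2.5
    print(n,len(p),w.sum(),'x = %.3f y + %.3f z + %.1f'%tuple(k),'z rng',p[w,2].min(),p[w,2].max(),'foot shift',k[1]*89)
E
python3 tilt.py
```

```text
all 3040 2967 x = -0.001 y + -0.020 z + 1.6 z rng -4.99994599782649 69.76451592781406 foot shift -1.8067249153712774
green 1707 1705 x = -0.001 y + -0.015 z + 1.1 z rng 8.174914533727199 53.03222982053771 foot shift -1.3101435223432727
```

```bash
cat > tilt2.py <<'E'
from h import *
from scipy.spatial.transform import Rotation as R
c=load('wrist');s=bot.get_state();P=cloud(c);im=c['pixels'].astype(int)
L=(P-s['tcp_pos'])@R.from_rotvec(s['tool_rot']).as_matrix()
gr=(im[...,1]>im[...,0]+8)
def fit(mask,name):
    p=L[mask];A=np.c_[p[:,1:],np.ones(len(p))];w=np.ones(len(p),bool)
    for _ in range(6):
        k,*_=np.linalg.lstsq(A[w],p[w,0],rcond=None);w=abs(p[:,0]-A@k)<2.5
    print(name,w.sum(),k.round(3),'std',(p[w,0]-A[w]@k).std().round(2),p[w].mean(0).round(1));return k
n,l,st,ce=cv2.connectedComponentsWithStats((gr&(c['z_map']>0)).astype(np.uint8))
ks=[fit(l==i,('comp',ce[i].round().tolist())) for i in range(1,n) if st[i,4]>60]
zz=L[...,2];k=fit(gr&(abs(L[...,0])<40)&(abs(L[...,1])<32)&(zz>-5)&(zz<70),'held')
res=L[...,0]-(L[...,1]*k[0]+zz*k[1]+k[2])
rad=np.hypot(L[...,1],zz-46.3)   # disc centre 43 below grasp-line, TCP 19 ahead
for a,b in((10,20),(20,24),(24,26),(26,28),(28,30)):
    m=(rad>a)&(rad<b)&(zz>15)&(abs(res)<8)&(c['z_map']>0);print(a,b,m.sum(),np.median(res[m]).round(2),im[m].mean(0).round())
E
python3 tilt2.py
```

```text
('comp', [93.0, 190.0]) 304 [ 2.000e-03 -5.000e-03  3.226e+00] std 0.23 [   1.9 -198.9  180.5]
('comp', [187.0, 190.0]) 322 [ 1.000e-03 -7.000e-03  2.934e+00] std 0.25 [  1.5 -98.7 180.2]
('comp', [279.0, 248.0]) 1705 [-1.0e-03 -1.5e-02  1.1e+00] std 0.25 [ 0.7  0.1 29.1]
held 1705 [-1.0e-03 -1.5e-02  1.1e+00] std 0.25 [ 0.7  0.1 29.1]
10 20 753 0.18 [37. 49. 38.]
20 24 355 0.15 [37. 50. 37.]
24 26 184 0.16 [37. 49. 36.]
26 28 186 0.14 [36. 49. 35.]
28 30 208 0.15 [33. 46. 32.]
```

```bash
python3 -m inch '[[0,-1.2,0,0,0.1],[0,-2.4,0,0,0.1],[-0.02,-3.5,0,0,0.1],[-0.02,-3.5,0,0,0.1],[-0.04,-3.5,0,0,0.1],[-0.04,-3.5,0,0,0.1],[-0.04,-3.5,0,0,0.1],[-0.04,-3.5,0,0,0.1],[-0.02,-3.5,0,0,0.1],[-0.02,-3.1,0,0,0.1],[-0.02,-2.3,0,0,0.1],[0,-1.2,0,0,0.1]]'
python3 -m inch '[[0,0,0,2,0.1],[0,0,0,3.3,0.1],[0,0,1,2,0.1],[0,0,1.5,0,0.1],[0,0,2,0,0.1],[0,0,2,0,0.1],[0,0,1.5,0,0.1],[0,0,0.5,0,0.1],[0,0,0,0,0.1],[0,0,0,0,0.1],[0,0,0,0,0.1]]'
python3 - <<'E'
from h import *
c=snap('wrist');s=bot.get_state();print(s['tcp_pos'],s['tool_rot'],s['contact_force']);cv2.imwrite('pics/w4.png',c['pixels'][...,::-1])
E
python3 tilt2.py | grep held; python3 meas.py | grep -E 'stand|slot'
```

```text
time_s: 18.63
tcp_pos: [526.1, 294.5, 248.8]
tool_rot: [-3.14, 0.047, 0.004]
contact_force: [-0.5, 1.0, -1.1]
gripper_width: 15.2
gripper_force: 34.5
time_s: 19.55
tcp_pos: [528.6, 290.0, 166.0]
tool_rot: [-3.131, 0.255, -0.002]
contact_force: [-0.3, 0.2, -0.5]
gripper_width: 15.0
gripper_force: 34.5
[528.64298799 290.02751962 166.17497816] [-3.13026521e+00  2.54717410e-01 -2.14873892e-03] [-0.03113141 -0.22945068 -0.44620555]
held 1718 [-0.001 -0.016  0.719] std 0.26 [ 0.2  0.3 30.4]
stand [525.7 292.4] [89.4 71.1] 80.75 z 31.8 uv [228, 168, 100, 75, 5567]
```

View pics/w4.png

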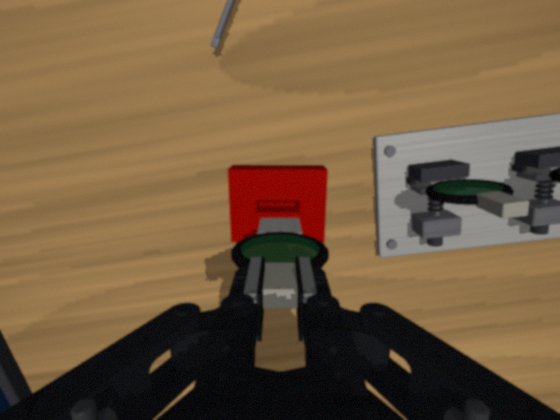

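The slot is visible at (278,206), and the grey foot just below it at (279,227). That lets me measure both in the tool frame.

```bash
python3 - <<'E'
from h import *
from scipy.spatial.transform import Rotation as R
c=load('wrist');s=bot.get_state();P=cloud(c);im=c['pixels'].astype(int)
Rm=R.from_rotvec(s['tool_rot']).as_matrix()
L=(P-s['tcp_pos'])@Rm;v,u=np.mgrid[:420,:560]
gray=(abs(im[...,0]-im[...,2])<25)&(im[...,0]>60)
m=gray&(v>212)&(v<240)&(u>240)&(u<320)&(L[...,2]>50)&(L[...,2]<100)
p=L[m];print('foot n',m.sum(),'x med',np.median(p[:,0]),'y',np.percentile(p[:,1],[1,50,99]),'z',np.percentile(p[:,2],[1,99]))
A=np.c_[p[:,2],np.ones(len(p))];print('x=az+b',np.linalg.lstsq(A,p[:,0],rcond=None)[0])
# slot edges: column profile of red channel
for uu in (265,278,291): print(uu,list(zip(range(196,218),im[196:218,uu,0],L[196:218,uu,0].round(1),L[196:218,uu,2].round())))
print('row207',list(zip(range(250,308,1),im[207,250:308,0])))
def tool(uu,vv,z=32): return ((onz(c,uu,vv,z)-s['tcp_pos'])@Rm).round(1)
for q in ((228,200),(326.5,200),(278,166),(278,242),(257,207),(299,207),(278,200),(278,213)): print(q,tool(*q))
E
```

```text
foot n 535 x med 0.10447605566646566 y [-14.08771286   0.0273669   14.4106128 ] z [55.65457895 87.0127673 ]
x=az+b [-0.01623001  1.24181661]
265 [(196, np.int64(142), np.float64(6.5), np.float64(134.0)), (197, np.int64(141), np.float64(5.4), np.float64(134.0)), (198, np.int64(140), np.float64(4.2), np.float64(135.0)), (199, np.int64(131), np.float64(3.2), np.float64(135.0)), (200, np.int64(113), np.float64(2.5), np.float64(135.0)), (201, np.int64(102), np.float64(0.7), np.float64(138.0)), (202, np.int64(103), np.float64(-5.2), np.float64(156.0)), (203, np.int64(117), np.float64(-6.5), np.float64(157.0)), (204, np.int64(131), np.float64(-7.2), np.float64(156.0)), (205, np.int64(130), np.float64(-8.1), np.float64(156.0)), (206, np.int64(113), np.float64(-9.6), np.float64(157.0)), (207, np.int64(94), np.float64(-9.8), np.float64(154.0)), (208, np.int64(87), np.float64(-9.3), np.float64(149.0)), (209, np.int64(86), np.float64(-9.7), np.float64(147.0)), (210, np.int64(87), np.float64(-9.3), np.float64(142.0)), (211, np.int64(101), np.float64(-9.4), np.float64(139.0)), (212, np.int64(119),
[... 3727 characters left out ...]
(287, np.int64(95)), (288, np.int64(94)), (289, np.int64(94)), (290, np.int64(94)), (291, np.int64(96)), (292, np.int64(94)), (293, np.int64(94)), (294, np.int64(91)), (295, np.int64(87)), (296, np.int64(80)), (297, np.int64(84)), (298, np.int64(102)), (299, np.int64(115)), (300, np.int64(129)), (301, np.int64(135)), (302, np.int64(140)), (303, np.int64(140)), (304, np.int64(142)), (305, np.int64(142)), (306, np.int64(140)), (307, np.int64(142))]
(228, 200) [  2.5 -47.1 134.2]
(326.5, 200) [  2.6  43.7 134.1]
(278, 166) [ 33.8  -1.  134.2]
(278, 242) [-39.   -1.  134.1]
(257, 207) [ -4.1 -20.5 134.2]
(299, 207) [ -4.1  18.5 134.1]
(278, 200) [  2.6  -1.  134.2]
(278, 213) [ -9.9  -1.  134.2]
```

```bash
python3 -m inch '[[-0.08,-0.1,0.5,0,0.1],[0,0,1,0,0.1],[0,0,1,0,0.1],[0,0,1,0,0.1],[0,0,0.6,0,0.1],[0,0,0,0,0.1],[0,0,0,0,0.1]]'
python3 -m inch '[[0,0,0.3,0,0.1],[0,0,0.3,0,0.1],[0,0,0.3,0,0.1],[0,0,0,0,0.1],[0,0,0,0,0.1]]'
```

```text
time_s: 20.18
tcp_pos: [527.3, 290.7, 123.4]
tool_rot: [3.131, -0.254, -0.002]
contact_force: [-0.3, -0.6, -0.5]
gripper_width: 15.4
gripper_force: 34.5
time_s: 20.6
tcp_pos: [527.4, 290.9, 115.0]
tool_rot: [3.131, -0.254, -0.0]
contact_force: [-0.5, -0.0, -1.1]
gripper_width: 15.3
gripper_force: 34.5
```

The foot is entering freely.

```bash
python3 -m inch '[[0,0,0.4,0,0.1],[0,0,0.4,0,0.1],[0,0,0.4,0,0.1],[0,0,0,0,0.1],[0,0,0,0,0.1]]'
python3 -m inch '[[0,0,0.1,0,0.1],[0,0,0.1,0,0.1],[0,0,0,0,0.1],[0,0,0,0,0.1]]'
```

```text
time_s: 21.02
tcp_pos: [527.2, 290.8, 102.7]
tool_rot: [3.131, -0.254, -0.001]
contact_force: [-0.9, -1.2, -0.9]
gripper_width: 15.2
gripper_force: 34.5
time_s: 21.35
tcp_pos: [527.5, 290.9, 101.1]
tool_rot: [-3.131, 0.254, 0.0]
contact_force: [0.1, -0.1, -1.1]
gripper_width: 15.4
gripper_force: 34.5
```

```bash
python3 -m inch '[[0,0,0.1,0,0.1],[0,0,0.1,0,0.1],[0,0,0,0,0.1],[0,0,0,0,0.1]]'
```

```text
time_s: 21.68
tcp_pos: [527.6, 291.0, 99.3]
tool_rot: [-3.131, 0.254, -0.001]
contact_force: [0.8, -0.3, 1.9]
gripper_width: 14.7
gripper_force: 34.8
```

Seated: contact came at the predicted height. I'll open slowly, rise and check.

```bash
python3 -m inch '[[0,0,0.02,0,0.16],[0,0,0,0,0.19],[0,0,0,0,0.22],[0,0,0,0,0.26],[0,0,0,0,0.32],[0,0,0,0,0.4],[0,0,0,0,0.5],[0,0,-0.8,0,0.5],[0,0,-1.5,0,0.5],[0,0,-2,0,0.5],[0,0,-2,0,0.5]]' 20
python3 -m inch '[[0,0,-2.5,0,0.5],[0,0,-2.5,0,0.5],[0,0,-2.5,0,0.5],[0,0,0,0,0.5],[0,0,0,0,0.5],[0,0,0,0,0.5]]'
python3 - <<'E'
from h import *
c=snap('wrist');w=c['pixels'][...,::-1]
s=snap('side')['pixels'][...,::-1];cr=cv2.resize(s[210:370,190:360],(420,395),interpolation=cv2.INTER_CUBIC)
o=np.zeros((420,800,3),np.uint8);o[:395,:420]=cr;o[:285,420:]=cv2.resize(w,(380,285));cv2.imwrite('pics/f1.png',o)
P=cloud(c);im=c['pixels'].astype(int);gr=(im[...,1]>im[...,0]+8)&(c['z_map']>0)
n,l,st,ce=cv2.connectedComponentsWithStats(gr.astype(np.uint8))
for i in range(1,n):
    if st[i,4]>80:
        p=P[l==i];m=p.mean(0);N=np.linalg.svd(p-m,full_matrices=False)[2][2];print(ce[i].round(),m.round(1),'normal',N.round(3),'z',p[:,2].min().round(1),p[:,2].max().round(1))
hsv=cv2.cvtColor(c['pixels'],cv2.COLOR_RGB2HSV)
m=(P[...,2]>105)&(P[...,2]<135)&(hsv[...,1]<70)&(hsv[...,2]>120)&(c['z_map']>0)
n,l,st,ce=cv2.connectedComponentsWithStats(m.astype(np.uint8))
for i in range(1,n):
    if st[i,4]>60: print('tab',ce[i].round(),np.median(P[l==i],0).round(1))
E
```

```text
time_s: 22.6
tcp_pos: [527.2, 290.8, 162.9]
tool_rot: [3.131, -0.254, -0.001]
contact_force: [-0.5, 0.2, 0.4]
gripper_width: 42.5
gripper_force: 0.0
time_s: 23.1
tcp_pos: [527.2, 290.7, 236.9]
tool_rot: [3.131, -0.254, -0.0]
contact_force: [0.1, -0.0, -0.9]
gripper_width: 42.8
gripper_force: 0.0
[527. 158.] [524.3  43.3  70.7] normal [-0.999  0.043  0.004] z 48.6 98.2
[425. 171.] [528.1 143.1  70.6] normal [-0.999  0.041  0.001] z 47.0 97.2
[279. 194.] [526.7 291.1  66.7] normal [-0.987  0.162 -0.001] z 46.7 89.2
[  3. 231.] [522.  648.    8.7] normal [ 0.003 -0.999 -0.035] z 2.7 18.0
[ 18. 345.] [383.  649.3  52.7] normal [0.122 0.917 0.381] z 21.0 323.8
tab [455. 184.] [525.5 142.4 124.9]
tab [279. 212.] [524.2 291.5 122.9]
```

View pics/f1.png

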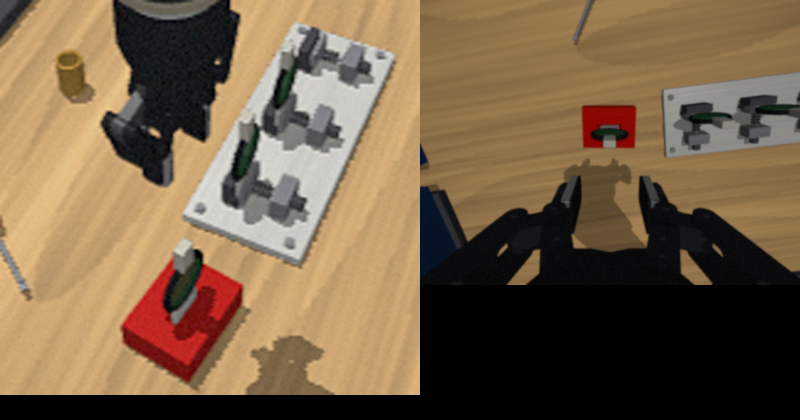

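The filter stands upright in the red stand, at about (183,285) in the side crop. Its tab top is at z = 122.9 mm (expected 123), its tilt is about zero, and the other two filters are upright in their clips. I'm handing it in.

```bash
python3 -c "
from station import bot; print(bot.close_job())"
```

```text
the job is handed in; nothing more can be done
None
```

The right-hand clip was the slack one: rocked in order left, middle, right, the first two filters held firm, and the right one now stands upright with its foot fully down in the red stand; the job is handed in, though early on I pulled up on the firm left filter with about 17 N for under a second (it rose about 0.2 mm at most).

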